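# Coffee machine off, pot onto the cork mat

### The job

The coffee round is over: switch the coffee machine off at the rocker switch on its top (press down the end that stands up, all the way), and take the pot off the warming plate and set it down gently on the round cork mat beside the machine, its whole base on the cork. Keep the pot upright throughout and leave the other things on the desk where they are.

Things in the scene. Friction and masses are not known exactly. Their poses are not given: they have to be found in the camera images.
- coffee_maker: White filter coffee machine with black top cover, 202 deep x 138 wide x 258 mm high, fixed. Origin at desk level under the middle of its round warming plate; -x is its open front, z up. The tank column stands behind the plate from x = +74 to +130 mm; the brew head hangs over the plate.
- plate_middle (a point): Middle of the warming plate's upper face (dark disc 112 mm across, 34 mm above the desk), machine axes. A ring round it, 111 mm inside and 120 mm outside, stands 3 mm higher. The pot may be raised at most 22 mm here, then is drawn out to the front (machine -x).
- head_underside (a point): Middle of the brew head's underside, 186 mm above the desk. The round head reaches 63 mm to the front and sides of this point: a gripper pointing straight down at the handle strikes it, one leaning back about 35 degrees clears it. A blunt sprung drip stop, 16 mm across, hangs here and rests on the pot's lid with about 1 N; it gives upward 22 mm and drops 6 mm when the pot has gone.
- switch (a joint): The black rocker on top of the brew head, 48 (along the machine's x) x 32 mm, turning about a pivot along the machine's y at machine x = -18 mm, 266 mm above the desk. 0 rad = on (rear end, towards the tank, up); 0.44 rad = off (rear end pressed fully down). It stays where it is left; about 2 N at the end moves it.
- switch_raised_end (a point): Point on the upper face of the rocker's rear half, 17 mm behind the pivot: where to press. About 276 mm above the desk when on, 269 mm when off.
- pot: Steel coffee pot, shut black lid, black handle, about 0.34 kg. Origin at the centre of its underside, z up, handle on its -x side. Base 88 mm across, belly 108 mm at 38 mm height, neck 80 mm, lid top at 128 mm. The handle bar is joined to the pot by a bridge at its top (z = 102 to 116 mm) and a bracket below (z = 40 to 52 mm).
- pot_grip (a point): Middle of the pot's upright handle bar (pot frame -85, 0, 78 mm), same axes as the pot. The bar is 20 mm wide (y: pinch along it), 24 mm deep (x -97 to -73 mm) and runs from z = 38 to 116 mm.
- cork_mat: Round cork mat, 160 mm across, 8 mm thick, fixed to the desk. Origin at the centre of its underside.
- mug: Green mug, 92 x 125 x 100 mm high, bystander. Origin at the middle of its underside.
- stapler: Dark blue stapler, 34 x 126 x 50 mm, bystander. Origin at the middle of its underside.
- calculator: Grey calculator, 62 x 98 x 15 mm, bystander. Origin at the middle of its underside.
- pen_red: White pen with red ends, 145 mm long, 11 mm thick, lying along its y, bystander. Origin at the middle of its underside.
- balm_pot: Low white round pot, 90 mm across, 32 mm high, bystander. Origin at the middle of its underside.

How it is judged:
By the outcome, as a careful person would: the job done as asked, in the order asked, and still so for the second after the job is handed in, with the robot touching nothing.
It also fails if it takes over 56 s, if anything falls off the work surface, if the arm or the gripper's body presses on something with over 40 N, if the wrist force passes 120 N, or if a joint passes its speed limit or range.

### The arm

A 7-joint arm with a two-finger parallel gripper is mounted at the origin on a cart in front of the work surface, level with it; the furniture and walls round the work are solid. World frame = base frame: x ahead of the robot, y to its left, z up, the work surface at z = 0. Lengths are in m, angles in rad, forces in N, time in s.
With the tool pointing down it reaches from about 0.4 to 0.9 m from the base axis. Payload 5.5 kg.
Tool frame: the origin (TCP) lies on the centre line of the jaws, within the pads' length; the fingertips stand bot.tip_extent ahead of it and the grasp point (between the pads) lies 2 mm behind it (bot.tip_extent is the distance from the TCP to the fingertips, in m); z points along the fingers, y is the line along which they close (so a half turn about z gives the same grasp; the last joint's range is limited). The gripper opens to 92 mm and grips with 3 to 60 N. Pads are 19 mm wide; open, the fingers measure 130 mm over their backs; the gripper's body (75 mm by 190 mm) begins 47 mm behind the grasp point.
Start: joints at [-0.967, 0.501, -0.427, 1.55, 0.221, 1.138, -0.21], TCP at [0.217, 0.613, 0.244] pointing down, gripper open.
Joint ranges: [-2.88, 2.88], [-0.31, 2.03], [-1.54, 1.56], [0.2, 2.42], [-1.41, 4.55], [0.19, 2.02], [-2.57, 2.57]. Speed limits (rad/s): [2.57, 2.57, 3.14, 3.14, 3.14, 3.14, 3.14].

### API

Orientations are given as a unit quaternion [x, y, z, w].
In Python, from bench import sensors, viewer, workorder, bot gives the robot as it stands. The module is installed in compiled form; this text tells all that it offers.
- The arm moves only by the tool send_rows, never from a script. Its arguments are lists of equal length, an entry for each row: "translation": the shift along the world's x, y, z in m, a list of three; "twist": the turn, a rotation vector about the world's x, y, z in degrees, a list of three; "claw": the closure, from -1 (fully open) to 1 (shut), so that 0 is half open. A call has 1 to 5 rows; each row shifts and turns the commanded pose from where the row before left it; what a row does not reach is not made up. A row lasts 1/8 s, in which the tool goes at most 62.5 mm and 10.7 degrees, less where a joint would pass 70% of its speed; a pose out of reach is approached as far as the arm can. A call with a gripper value outside its range is refused whole. The fingers move at their own pace and stop on an object; "force" is the grip in N (left out, the last holds). Time passes only in rows, so rows that do not move let the fingers close. It gives the time, the measured TCP pose, the force, the opening and the grip force at its end, in the units of the state.
- sensors.observe(): the state, without advancing time (a new reading comes with each control period).
- viewer.read_camera(name): name is "scene" or "side" or "wrist"; returns a dict with "img" (400x640x3 uint8, red, green, blue), "z_map" (400x640 float32, m along the optical axis (not along the pixel's ray), 0 where there is no reading), "intrinsics" (3x3 intrinsics, pixels), "D" ([k1, k2, p1, p2, k3] as OpenCV has them; the pictures are not rectified), "extrinsics" (4x4, takes a point from camera to world coordinates). Camera axes: x right, y down, z forward; pixel columns grow to the right and rows downward; lengths in m; the calibration is good to about 2 mm. A picture is of the moment at which its call begins.
- workorder.hand_in(): hands the job in; it is judged then, once.
The state is a dict: "clock": time; "joints": joint angles; "qvel": joint speeds; "effort": joint torques, N m; "ee_pos": TCP position; "eef_rot": TCP orientation; "wrist_force": force on the tool from outside, world axes, zero at the start; "ft_torque": the same for the moment, N m; "finger_gap": finger opening in m; "grip_force": force on a finger pad.
Only numpy, scipy, OpenCV 4.12 (cv2) and the standard library are available. Lean on these libraries where they do the work, as an engineer would, in place of code of your own. Each camera call takes 0.05 s, during which the arm holds its last target. There are 200 camera calls.

## Working session

There is one attempt and no reset: what is moved stays moved. The work goes in short steps, Python scripts to look and compute and a tool call to move; the robot and the scene stay as the last step left them, time stands still between calls to the robot, and variables do not carry over. Pictures are saved under pics/ and viewed, at most 10 in all, crops included, and the job is handed in when it is done.

Besides the shell and the picture viewer there is one more tool, called as name(argument=value, ...), one argument or row to a line, values as JSON. send_rows: Moves the arm, as the interface text tells. Its arguments: {"type":"object","properties":{"translation":{"type":"array","items":{"type":"array","items":{"type":"number"}}},"twist":{"type":"array","items":{"type":"array","items":{"type":"number"}}},"claw":{"type":"array","items":{"type":"number"}},"force":{"type":"number"}},"required":["translation","twist","claw"]}

```bash
mkdir -p pics
cat > h.py <<'E'
import numpy as np,cv2
from bench import sensors,viewer,workorder,bot
def cam(n):
    c=viewer.read_camera(n);K=np.array(c['intrinsics']);D=np.array(c['D'],float);z=c['z_map']
    h,w=z.shape;u,v=np.meshgrid(np.arange(w),np.arange(h))
    p=cv2.undistortPoints(np.stack([u,v],-1).reshape(-1,1,2).astype(float),K,D).reshape(h,w,2)
    P=np.dstack([p[...,0]*z,p[...,1]*z,z]);T=np.array(c['extrinsics'])
    W=P@T[:3,:3].T+T[:3,3];W[z==0]=np.nan
    return c['img'],W,T
E
python3 - <<'E'
from h import *
s=sensors.observe();print(s,bot.tip_extent)
for n in['scene','side']:
    i,W,T=cam(n);np.savez(n+'.npz',i=i,W=W,T=T);cv2.imwrite(f'pics/{n}0.png',i[...,::-1]);print(n,T[:3,3],T[:3,2])
E
```

```text
{'clock': 0.0, 'joints': array([-0.96681385,  0.50184849, -0.42679677,  1.55145488,  0.22083988,
        1.13832717, -0.21031122]), 'qvel': array([-0.00031106,  0.00203679,  0.00041653,  0.00041182,  0.00074008,
       -0.00015918,  0.00112391]), 'effort': array([ 8.98349736e-04, -5.66602492e+01, -5.81602961e+00, -2.79111654e+01,
       -6.87222462e-02,  3.08780232e-02,  1.66005652e-04]), 'ee_pos': array([0.21707162, 0.61196195, 0.24267641]), 'eef_rot': array([ 1.69535205e-01,  9.85523639e-01, -9.68846294e-04, -1.80489303e-04]), 'wrist_force': array([-0.0718877 , -0.35422661,  0.61027706]), 'ft_torque': array([ 0.00216784, -0.03227779,  0.02896241]), 'grip_force': 0.0, 'finger_gap': 0.09168003643443132} 0.017
scene [-0.1683045   0.42019279  0.56588993] [ 0.72493118 -0.53601077 -0.43262829]
side [0.30785474 0.68930607 0.85108866] [ 0.19143442 -0.72424999 -0.66243099]
```

View pics/scene0.png

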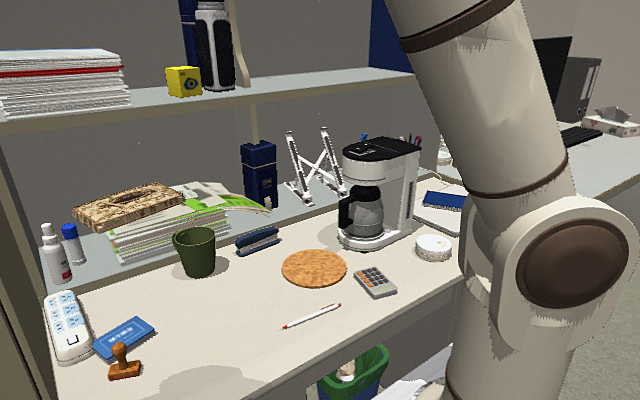

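View pics/side0.png

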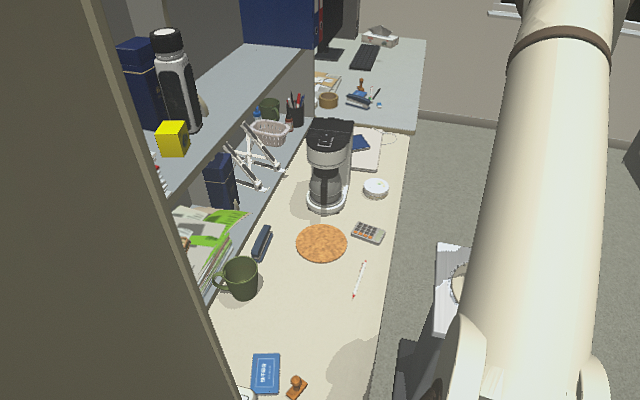

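The scene view shows the machine at about (375,195), its pot handle at (345,210), and the mat at (314,267). The side view has the machine at (328,165) and the mat at (321,243). Next I'll fit their poses.

```bash
cat > fit.py <<'E'
from h import *
P=[];C=[]
for n in['scene','side']:
    d=np.load(n+'.npz');W=d['W'];i=d['i']
    hsv=cv2.cvtColor(i,cv2.COLOR_RGB2HSV)
    m=(hsv[...,0]>8)&(hsv[...,0]<22)&(hsv[...,1]>120)&(abs(W[...,2]-.008)<.006)
    k,l,s,c=cv2.connectedComponentsWithStats(m.astype(np.uint8));b=1+np.argmax(s[1:,4]);q=W[l==b][:,:2].astype(np.float32)
    print(n,'mat',cv2.minEnclosingCircle(q),(q.max(0)+q.min(0))/2,np.ptp(q,axis=0),'z',np.nanmedian(W[l==b][:,2]))
    r=(slice(120,260),slice(325,425)) if n=='scene' else (slice(110,222),slice(295,360))
    Wr=W[r].reshape(-1,3);P.append(Wr);C.append(i[r].reshape(-1,3))
    t=Wr[(Wr[:,2]>.245)&(Wr[:,2]<.285)]
    print('top',len(t),t.min(0),t.max(0),np.histogram(t[:,2],8))
    t=Wr[(abs(Wr[:,2]-.258)<.004)].astype(np.float32)
    print('top rect',cv2.minAreaRect(t[:,:2]))
np.savez('mach.npz',P=np.vstack(P),C=np.vstack(C),n=len(P[0]))
# orthographic top view 1mm/px of z 0.02..0.3
A=np.vstack(P);B=np.vstack(C);ok=np.isfinite(A[:,2])&(A[:,2]>.015)&(A[:,2]<.3);A=A[ok];B=B[ok]
print(np.percentile(A,[2,50,98],axis=0))
E
python3 fit.py
python3 - <<'E'
import cv2
a=cv2.imread('pics/scene0.png')[115:265,315:435];b=cv2.imread('pics/side0.png')[105:225,285:375]
a=cv2.resize(a,(440,550),interpolation=2);b=cv2.resize(b,(360,480),interpolation=2)
import numpy as np
o=np.zeros((550,800,3),np.uint8);o[:,:440]=a;o[:480,440:]=b;cv2.imwrite('pics/z.png',o)
E
```

```text
scene mat ((0.4995521008968353, -0.05613025650382042), 0.081325963139534) [ 0.49854827 -0.05404948] [0.15711093 0.15753606] z 0.008322926697208466
top 1495 [ 0.46409778 -0.37831524  0.24504429] [ 0.6063741  -0.18004217  0.27822405] (array([134,  90, 271, 834,  30,  42,  61,  33]), array([0.24504429, 0.24919176, 0.25333923, 0.2574867 , 0.26163417,
       0.26578164, 0.26992911, 0.27407658, 0.27822405]))Traceback (most recent call last):
  File "fit.py", line 14, in <module>
    print('top rect',cv2.minAreaRect(t[:,:2]))
                     ~~~~~~~~~~~~~~~^^^^^^^^^
cv2.error: OpenCV(4.12.0) /io/opencv/modules/imgproc/src/convhull.cpp:143: error: (-215:Assertion failed) total >= 0 && (depth == CV_32F || depth == CV_32S) in function 'convexHull'
```

View pics/z.png

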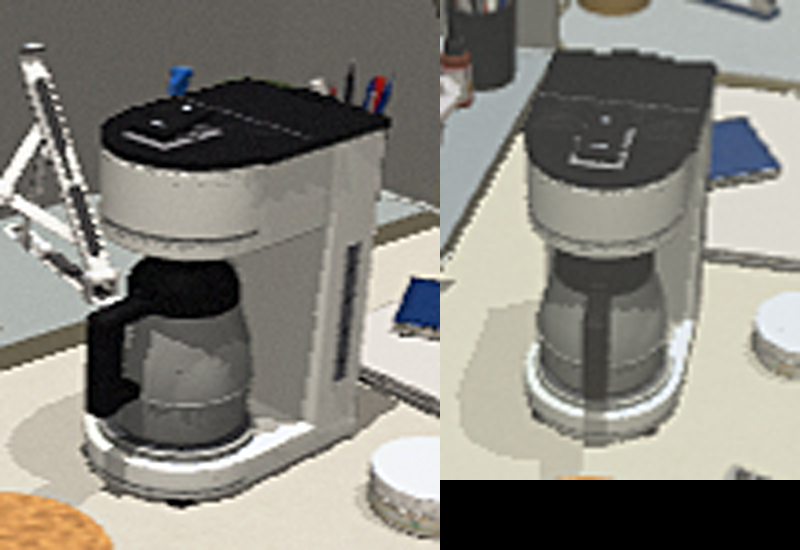

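The crop shows the handle pointing to the front (roughly world +y) and the rocker on the head with a white outline.

```bash
sed -i 's/t=Wr\[(abs(Wr\[:,2\]-.258)<.004)\].astype(np.float32)/t=np.ascontiguousarray(Wr[(abs(Wr[:,2]-.258)<.004)\&(Wr[:,1]>-.42)][:,:2],np.float32)/; s/minAreaRect(t\[:,:2\])/minAreaRect(t)/' fit.py
cat >> fit.py <<'E'
from scipy.optimize import least_squares
n=0
for k,name in enumerate(['scene','side']):
    A=P[k].astype(float);B=C[k]
    # machine side wall: vertical white plane
    w=A[(A[:,2]>.06)&(A[:,2]<.24)&(A[:,1]<-.29)&(A[:,1]>-.39)&(A[:,0]<.53)]
    if len(w)>50:
        f=np.polyfit(w[:,1],w[:,0],1)
        for _ in range(3):
            r=w[:,0]-np.polyval(f,w[:,1]);w=w[abs(r)<.004+0*r];f=np.polyfit(w[:,1],w[:,0],1)
        print(name,'wall x=%.4f*y+%.4f'%tuple(f),len(w),'yaw of -normal deg',np.degrees(np.arctan(f[0])))
    # brew head cylinder wall
    h=A[(A[:,2]>.195)&(A[:,2]<.245)&(A[:,1]>-.235)]
    if len(h)>30:
        g=least_squares(lambda p:np.hypot(h[:,0]-p[0],h[:,1]-p[1])-p[2],[.53,-.24,.065],loss='soft_l1',f_scale=.002);print(name,'head',g.x,len(h),np.sqrt(np.mean(g.fun**2)))
        g=least_squares(lambda p:np.hypot(h[:,0]-p[0],h[:,1]-p[1])-.069,[.53,-.24],loss='soft_l1',f_scale=.002);print('  r69',g.x,np.sqrt(np.mean(g.fun**2)))
    dark=B.max(1)<60
    q=A[dark&(A[:,2]>.05)&(A[:,2]<.098)&(A[:,1]>-.19)]
    print(name,'handle',len(q),np.percentile(q,[5,50,95],axis=0) if len(q) else '')
    # rocker
    t=A[(A[:,2]>.262)&(A[:,2]<.29)&(A[:,1]>-.42)]
    print('rocker',len(t),np.percentile(t,[2,50,98],axis=0))
    b=A[(A[:,2]>.07)&(A[:,2]<.1)&~dark&(A[:,1]>-.24)&(A[:,1]<-.16)]
    # lower pot belly
    b=A[(A[:,2]>.065)&(A[:,2]<.08)&(A[:,1]>-.25)&~dark]
    g=least_squares(lambda p:np.hypot(b[:,0]-p[0],b[:,1]-p[1])-.054,[.53,-.24],loss='soft_l1',f_scale=.002);print('  belly',g.x,len(b),np.sqrt(np.mean(g.fun**2)))
E
python3 fit.py
```

```text
scene mat ((0.4995521008968353, -0.05613025650382042), 0.081325963139534) [ 0.49854827 -0.05404948] [0.15711093 0.15753606] z 0.008322926697208466
top 1495 [ 0.46409778 -0.37831524  0.24504429] [ 0.6063741  -0.18004217  0.27822405] (array([134,  90, 271, 834,  30,  42,  61,  33]), array([0.24504429, 0.24919176, 0.25333923, 0.2574867 , 0.26163417,
       0.26578164, 0.26992911, 0.27407658, 0.27822405]))
top rect ((0.5355710983276367, -0.27866506576538086), (0.13962863385677338, 0.19551123678684235), 3.3085968494415283)
side mat ((0.5013634562492371, -0.055903736501932144), 0.08028250932693481) [ 0.5031928  -0.05556161] [0.15625903 0.1573207 ] z 0.007700803779697618
top 1441 [ 0.46756967 -0.38218565  0.24505837] [ 0.61011947 -0.18239956  0.27842392] (array([ 58,  29, 316, 874,  39,  37,  50,  38]), array([0.24505837, 0.24922906, 0.25339976, 0.25757045, 0.26174115,
       0.26591184, 0.27008253, 0.27425323, 0.27842392]))
top rect ((0.5371353626251221, -0.28213202953338623), (0.13741640746593475, 0.20064403116703033), 3.621155261993408)
[[ 0.46966023 -0.8090001   0.01762459]
 [ 0.5204662
[... 285 characters left out ...]
.51053288 -0.18742271  0.07652044]
 [ 0.51434413 -0.15962136  0.08600261]
 [ 0.52273984 -0.14929509  0.0960003 ]]
rocker 157 [[ 0.51590944 -0.24786365  0.26242774]
 [ 0.52883724 -0.22342766  0.27102166]
 [ 0.54918541 -0.20098137  0.2766555 ]]
  belly [ 0.53766177 -0.24514022] 138 0.007141286685073709
side wall x=0.2873*y+0.5754 83 yaw of -normal deg 16.027570692714423
side head [ 0.53602141 -0.24651075  0.061798  ] 519 0.0013514242115635615
  r69 [ 0.53762624 -0.25460042] 0.0019284137002590362
side handle 0 
rocker 154 [[ 0.51604753 -0.37030752  0.2621349 ]
 [ 0.53436344 -0.22766766  0.27088121]
 [ 0.55447786 -0.20341739  0.2781664 ]]
  belly [ 0.53762606 -0.2479537 ] 94 0.010106088122631628
```

Run:
```python
from h import *
A=np.vstack([np.load(n+'.npz')['W'].reshape(-1,3) for n in['scene','side']]);A=A[np.isfinite(A[:,2])]
# max height grid 8cm, x .1...9, y -.5...7
xs=np.arange(.1,.95,.07);ys=np.arange(.7,-.55,-.08)
print('x    ',*['%4d'%(x*1000) for x in xs])
for y in ys:
    r=[]
    for x in xs:
        m=(A[:,0]>=x)&(A[:,0]<x+.07)&(A[:,1]>=y)&(A[:,1]<y+.08)
        r.append('%4d'%(A[m,2].max()*1000) if m.sum()>3 else '   .')
    print('%5d'%(y*1000),*r)
# lower edge of shelf
m=(A[:,2]>.28)&(A[:,0]>.4)&(A[:,0]<.9)&(A[:,1]>-.4)&(A[:,1]<.4)
print(np.percentile(A[m],[0.5,5,50,95],axis=0))
```

```text
x      100  170  240  310  380  450  520  590  660  730  800  870  940
  700    .    .    .    .    .    .    .    .    .    .    .    .    .
  620    .    .    .    .    .  728    .    .    .    .    .    .    .
  540  648  671  652    .    .  822    .    .    .    .    .    .    .
  460  698  708  668    .    2  815  220  216  309  310  304  299  312
  380  742  745  664    3   68   63   39   36  489  490  491  491  581
  300  782  783   -1    3   17   20   21    4  490  491  491  491  584
  220  787  786    0    4    4    5    4    5  489  490  491  491  586
  140  575  765    0    3    4    6    5  103  390  392  391  390  588
   60  574 -661    0   11    4    4    4  102  390  454  454  392  591
  -19   12 -653    0   11   10   13   12   50  389  614  626  596  688
  -99   10 -652    0   15   11   12   14   40  389  542  672  672  680
 -179    4 -648    0   18   18  152  236    5  389  392  392  392  596
 -259 -743 -740    0    3    4  276  278  260  389  393  393  393  636
 -339 -740 -738   -1   37   35  261  262  261  389  393  392  394  626
 -419 -739 -739   -1   36   35  262  264  260  389  392  391  394  608
 -499 -739 -739   -2    4   20   21   20    2  390  391  392  394  601
[[ 0.72612162 -0.38628791  0.31249417]
 [ 0.72908403 -0.28168191  0.37218511]
 [ 0.78330438  0.03410533  0.41908947]
 [ 0.8879259   0.372084    0.58584702]]
```

send_rows(
  translation=[
    [0.01,-0.05,0.015],
    [0.01,-0.05,0.015],
    [0.015,-0.05,0.015],
    [0.02,-0.05,0.015],
    [0.02,-0.05,0.015],
  ],
  twist=[
    [0,0,-4],
    [0,0,-4],
    [0,0,-4],
    [0,0,-4],
    [0,0,-4],
  ],
  claw=[1,1,1,1,1],
)

```text
clock: 0.72
ee_pos: [0.2925, 0.3607, 0.3189]
eef_rot: [0.339, 0.941, -0.0, -0.0]
wrist_force: [0.5, 0.2, -0.2]
finger_gap: 0.0462
grip_force: 0.0
```

send_rows(
  translation=[
    [0.02,-0.05,0.005],
    [0.02,-0.05,0.005],
    [0.02,-0.05,0.005],
    [0.02,-0.05,0],
    [0.02,-0.05,0],
  ],
  twist=[
    [0,0,-5],
    [0,0,-5],
    [0,0,-5],
    [0,0,-5],
    [0,0,-5],
  ],
  claw=[1,1,1,1,1],
)

```text
clock: 1.35
ee_pos: [0.3924, 0.1109, 0.3337]
eef_rot: [0.535, 0.845, 0.0, 0.0]
wrist_force: [0.6, 0.4, 0.2]
finger_gap: 0.0007
grip_force: 0.0
```

send_rows(
  translation=[
    [0.018,-0.05,0],
    [0.018,-0.05,0],
    [0.018,-0.05,0],
    [0.018,-0.05,0],
    [0.018,-0.05,0],
  ],
  twist=[
    [0,0,-4],
    [0,0,-4],
    [0,0,-4],
    [0,0,-4],
    [0,0,-4],
  ],
  claw=[1,1,1,1,1],
)

```text
clock: 1.98
ee_pos: [0.4824, -0.1388, 0.3335]
eef_rot: [0.673, 0.739, 0.0, -0.0]
wrist_force: [0.2, -0.5, 0.3]
finger_gap: 0.0003
grip_force: 0.0
```

Run:
```python
from h import *
s=sensors.observe();print(s['joints'],s['ee_pos'],s['eef_rot'])
i,W,T=cam('wrist');np.savez('w1.npz',i=i,W=W,T=T);cv2.imwrite('pics/w1.png',i[...,::-1]);print(T)
t=W[(W[...,2]>.255)&(W[...,2]<.3)&(W[...,1]<-.15)]
print(len(t),np.percentile(t,[1,50,99],axis=0) if len(t) else '')
```

```text
[-0.03644232  0.1203219   0.28923367  1.82211507 -0.0368269   1.20448989
  0.35765734] [ 0.48239175 -0.13883664  0.33354785] [ 6.73236200e-01  7.39427486e-01  2.59643535e-05 -1.01265728e-04]
[[ 9.95729569e-01  8.85320795e-02  2.61667104e-02  4.73953447e-01]
 [ 9.23171219e-02 -9.53600826e-01 -2.86571131e-01 -6.20816149e-02]
 [-4.18141538e-04  2.87762984e-01 -9.57701566e-01  4.73628261e-01]
 [ 0.00000000e+00  0.00000000e+00  0.00000000e+00  1.00000000e+00]]
317 [[ 0.48545454 -0.24311735  0.25557161]
 [ 0.58620152 -0.23155173  0.25722812]
 [ 0.59511054 -0.21229557  0.25861624]]
```

View pics/w1.png

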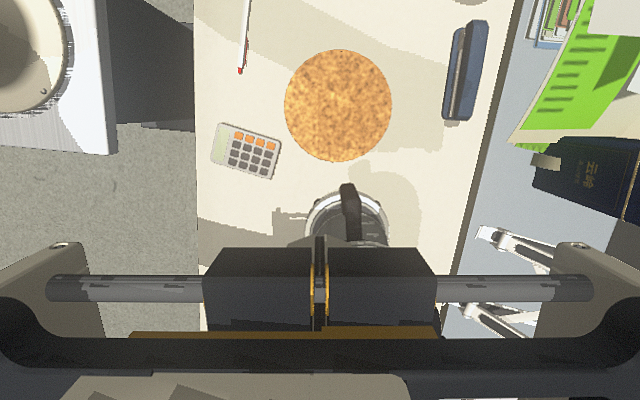

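The wrist view shows the mat at (338,105), the handle's top at (349,200) and the machine's front ring at (345,195). I'll fit the handle and mat from this closer view.

Run:
```python
from h import *
from scipy.optimize import least_squares
d=np.load('w1.npz');W=d['W'];i=d['i']
hsv=cv2.cvtColor(i,cv2.COLOR_RGB2HSV)
q=W[40:170,270:410][(hsv[40:170,270:410,1]>100)&(abs(W[40:170,270:410,2]-.008)<.005)][:,:2].astype(np.float32)
print('mat',cv2.minEnclosingCircle(q),(q.max(0)+q.min(0))/2)
R=W[175:250,300:400].reshape(-1,3);c=i[175:250,300:400].reshape(-1,3)
h=R[(R[:,2]>.14)&(R[:,2]<.158)]
for y in np.arange(-.19,-.14,.008):
    k=h[(h[:,1]>=y)&(h[:,1]<y+.008)]
    if len(k)>2: print('y%.3f'%(y+.004),len(k),k[:,0].min(),k[:,0].max(),k[:,0].mean(),k[:,2].mean())
print(cv2.minAreaRect(np.ascontiguousarray(h[:,:2],np.float32)),h[:,1].max())
r=R[(R[:,2]>.031)&(R[:,2]<.041)]
print('base outer z',len(r),r[:,1].max())
e=[]
for x in np.arange(.47,.60,.006):
    k=r[(r[:,0]>=x)&(r[:,0]<x+.006)]
    if len(k)>2:e.append([x+.003,k[:,1].max()])
e=np.array(e);g=least_squares(lambda p:np.hypot(e[:,0]-p[0],e[:,1]-p[1])-p[2],[.535,-.246,.069],loss='soft_l1',f_scale=.002);print(e.tolist(),g.x)
```

```text
mat ((0.48552820086479187, -0.0682574063539505), 0.0976007953286171) [ 0.49182123 -0.05707089]
y-0.186 102 0.5160688765380766 0.5339563267453701 0.5249129931599346 0.14860300425401307
y-0.178 107 0.5150088310147904 0.5332763494942254 0.5239980407347583 0.14847440484275654
y-0.170 116 0.5120240758185044 0.5323014928491417 0.5220407952096056 0.14839089578146078
y-0.162 124 0.5112471228744215 0.5311261389105199 0.5210080710609759 0.14835230641322922
y-0.154 117 0.5108894044594057 0.5302123712623128 0.52045103798607 0.14652368730550594
((0.5238208770751953, -0.17817814648151398), (0.019698454067111015, 0.05447804555296898), 8.998143196105957) -0.15062011223624508
base outer z 588 -0.18835739250852418
[[0.479, -0.21898984721734796], [0.485, -0.21056216685508128], [0.491, -0.20391694694742932], [0.497, -0.19799610748252808], [0.503, -0.19379355853112637], [0.509, -0.1908562905494384], [0.515, -0.18868600207640723], [0.521, -0.18835739250852418], [0.551, -0.18853387093464657], [0.557, -0.19030203553452948], [0.5630000000000001, -0.19061336844820226], [0.5690000000000001, -0.19182527060254478], [0.5750000000000001, -0.1961244809244118], [0.5810000000000001, -0.20623854195267907], [0.5870000000000001, -0.21449221888277514], [0.5930000000000001, -0.22790597236168217]] [ 0.53498664 -0.24709564  0.06193031]
```

send_rows(
  translation=[
    [0.0176,-0.0366,0],
    [0.0175,-0.0368,0],
    [0.0175,-0.0368,-0.01],
    [0,0,-0.015],
    [0,0,-0.01],
  ],
  twist=[
    [0,0,-1],
    [0,0,-1],
    [0,0,0],
    [0,0,0],
    [0,0,0],
  ],
  claw=[1,1,1,1,1],
)

```text
clock: 2.65
ee_pos: [0.5341, -0.2464, 0.297]
eef_rot: [0.685, 0.728, -0.0, -0.001]
wrist_force: [0.2, 0.7, -1.1]
finger_gap: 0.0003
grip_force: 0.0
```

send_rows(
  translation=[
    [0,0,-0.003],
    [0,0,-0.003],
    [0,0,-0.002],
    [0,0,-0.002],
    [0,0,-0.001],
  ],
  twist=[
    [0,0,0],
    [0,0,0],
    [0,0,0],
    [0,0,0],
    [0,0,0],
  ],
  claw=[1,1,1,1,1],
)

```text
clock: 3.28
ee_pos: [0.5351, -0.2481, 0.2883]
eef_rot: [0.685, 0.728, 0.0, 0.001]
wrist_force: [-1.7, -2.2, 4.2]
finger_gap: 0.0006
grip_force: 1.9
```

send_rows(
  translation=[
    [0,0,-0.001],
    [0,0,-0.001],
    [0,0,-0.001],
    [0,0,0],
  ],
  twist=[
    [0,0,0],
    [0,0,0],
    [0,0,0],
    [0,0,0],
  ],
  claw=[1,1,1,1],
)

```text
clock: 3.78
ee_pos: [0.5352, -0.2485, 0.2867]
eef_rot: [0.686, 0.728, 0.0, 0.001]
wrist_force: [-3.2, -1.0, 13.0]
finger_gap: 0.0001
grip_force: 6.0
```

send_rows(
  translation=[
    [0,0,-0.001],
    [0,0,-0.001],
    [0,0,0],
  ],
  twist=[
    [0,0,0],
    [0,0,0],
    [0,0,0],
  ],
  claw=[1,1,1],
)

```text
clock: 4.15
ee_pos: [0.5353, -0.2486, 0.2863]
eef_rot: [0.686, 0.728, 0.001, 0.002]
wrist_force: [-6.6, 0.8, 20.6]
finger_gap: 0.0005
grip_force: 10.1
```

send_rows(
  translation=[
    [0,0,0.012],
    [0,0.01,0.02],
    [0,0.05,0.025],
    [0,0.055,0],
    [0,0.055,0],
  ],
  twist=[
    [0,0,0],
    [0,0,0],
    [0,0,2],
    [0,0,2],
    [0,0,2],
  ],
  claw=[1,1,0,-0.2,-0.2],
)

```text
clock: 4.78
ee_pos: [0.5348, -0.0754, 0.3397]
eef_rot: [0.646, 0.763, 0.0, -0.0]
wrist_force: [1.2, 0.4, -0.4]
finger_gap: 0.0259
grip_force: 0.0
```

Run:
```python
from h import *
for n in['side','scene']:
    i,W,T=cam(n);cv2.imwrite(f'pics/{n}1.png',i[...,::-1])
    o=np.array([.535,-.247]);f=np.array([-.061,.998])
    r=W[115:190,300:400].reshape(-1,3);d=r[:,:2]-o;mx=-d@f;my=d@np.array([.998,.061])
    for a in range(-42,8,6):
        m=(abs(my)<.012)&(mx>=a/1e3)&(mx<(a+6)/1e3)&(r[:,2]>.25)&(r[:,2]<.285)
        if m.sum():print(n,a+3,m.sum(),np.median(r[m,2]).round(4))
```

```text
side -39 15 0.2704
side -33 12 0.2688
side -27 6 0.2612
side -21 8 0.2728
side -15 3 0.2725
side -9 6 0.2714
side -3 4 0.2696
side 3 1 0.2676
scene -39 18 0.2678
scene -33 12 0.2614
scene -27 9 0.2613
scene -21 14 0.2632
scene -15 7 0.2614
scene -9 5 0.2699
scene -3 5 0.2609
scene 3 4 0.2638
```

send_rows(
  translation=[
    [-0.005,0.01,0],
    [-0.005,0.01,0],
    [-0.005,0,-0.02],
    [-0.005,0,-0.02],
    [-0.003,0,-0.02],
  ],
  twist=[
    [-6.9,-1.1,0],
    [-6.9,-1.1,0],
    [-6.9,-1.1,0],
    [-6.9,-1.1,0],
    [-6.9,-1.1,0],
  ],
  claw=[-0.3,-0.3,-0.3,-0.3,-0.3],
)

```text
clock: 5.5
ee_pos: [0.5117, -0.0572, 0.2793]
eef_rot: [0.616, 0.728, -0.196, 0.229]
wrist_force: [-0.5, 0.8, 0.3]
finger_gap: 0.0593
grip_force: 0.0
```

send_rows(
  translation=[
    [0,-0.01,-0.02],
    [0,-0.01,-0.02],
    [0,-0.01,-0.02],
    [0,-0.01,-0.01],
    [0,0,0],
  ],
  twist=[
    [0,0,0],
    [0,0,0],
    [0,0,0],
    [0,0,0],
    [0,0,0],
  ],
  claw=[-0.3,-0.3,-0.3,-0.3,-0.3],
)

```text
clock: 6.12
ee_pos: [0.5111, -0.0986, 0.2092]
eef_rot: [0.617, 0.728, -0.197, 0.227]
wrist_force: [-0.4, 0.1, 1.5]
finger_gap: 0.0598
grip_force: 0.0
```

Run:
```python
from h import *
from scipy.spatial.transform import Rotation as R
s=sensors.observe();M=R.from_quat(s['eef_rot']).as_matrix();print(s['joints'],s['ee_pos'],M.round(3),s['finger_gap'])
g=np.array([.5213,-.1631,.113]);print('in tool frame',M.T@(g-s['ee_pos']))
i,W,T=cam('wrist');np.savez('w2.npz',i=i,W=W,T=T);cv2.imwrite('pics/w2.png',i[...,::-1])
```

```text
[-0.43443261  0.32057874  0.21001337  2.04794821  0.68310252  0.95745474
 -0.52201747] [ 0.5111069  -0.09864334  0.20920006] [[-0.136  0.987  0.088]
 [ 0.808  0.162 -0.566]
 [-0.573 -0.006 -0.819]] 0.05975037677359339
in tool frame [0.0016528  0.00021516 0.11623353]
```

View pics/w2.png

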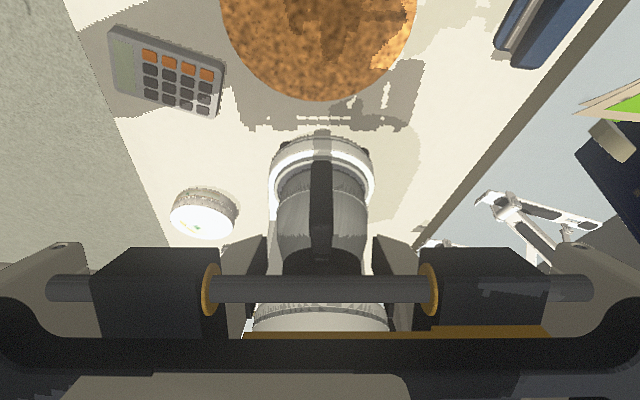

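The handle bar lies at (320,210), centred between the open fingers at (210,280) and (430,280). I'll advance along the tool axis.

send_rows(
  translation=[
    [0.002,-0.013,-0.02],
    [0.002,-0.013,-0.02],
    [0.002,-0.013,-0.02],
    [0.002,-0.013,-0.018],
    [0.002,-0.0125,-0.018],
  ],
  twist=[
    [0,0,0],
    [0,0,0],
    [0,0,0],
    [0,0,0],
    [0,0,0],
  ],
  claw=[-0.3,-0.3,-0.3,-0.3,-0.3],
)

```text
clock: 6.8
ee_pos: [0.5232, -0.1617, 0.114]
eef_rot: [0.616, 0.728, -0.195, 0.228]
wrist_force: [-0.1, -0.2, 0.5]
finger_gap: 0.06
grip_force: 0.0
```

send_rows(
  translation=[
    [0,0,0],
    [0,0,0],
    [0,0,0],
    [0,0,0],
    [0,0,0],
  ],
  twist=[
    [0,0,0],
    [0,0,0],
    [0,0,0],
    [0,0,0],
    [0,0,0],
  ],
  claw=[-0.3,0.2,0.5,0.8,1],
  force=55,
)

```text
clock: 7.42
ee_pos: [0.522, -0.1618, 0.114]
eef_rot: [0.616, 0.728, -0.195, 0.228]
wrist_force: [0.2, -0.8, -0.1]
finger_gap: 0.0241
grip_force: 0.0
```

send_rows(
  translation=[
    [0,0,0],
    [0,0,0],
    [0,0,0],
  ],
  twist=[
    [0,0,0],
    [0,0,0],
    [0,0,0],
  ],
  claw=[1,1,1],
)

```text
clock: 7.8
ee_pos: [0.5224, -0.1617, 0.114]
eef_rot: [0.616, 0.728, -0.195, 0.228]
wrist_force: [-0.3, 1.0, 3.0]
finger_gap: 0.0199
grip_force: 55.0
```

send_rows(
  translation=[
    [0,0,0.002],
    [0,0,0.002],
    [0,0,0.003],
    [0,0,0.003],
    [0,0,0],
  ],
  twist=[
    [0,0,0],
    [0,0,0],
    [0,0,0],
    [0,0,0],
    [0,0,0],
  ],
  claw=[1,1,1,1,1],
)

```text
clock: 8.43
ee_pos: [0.5215, -0.1622, 0.1238]
eef_rot: [0.617, 0.728, -0.196, 0.228]
wrist_force: [-1.0, 0.7, -5.3]
finger_gap: 0.0198
grip_force: 55.0
```

Run:
```python
from h import *
s=sensors.observe();print(s['ft_torque'],s['wrist_force'])
a,W,T=cam('side');b,V,T=cam('scene');cv2.imwrite('pics/l1.png',np.hstack([cv2.resize(a[105:225,285:375],(390,520),interpolation=2),cv2.resize(b[115:265,315:435],(408,520),interpolation=2)])[...,::-1])
```

```text
[ 1.71141312  0.38864013 -0.12204941] [-0.96989065  0.6725413  -5.33469023]
```

View pics/l1.png

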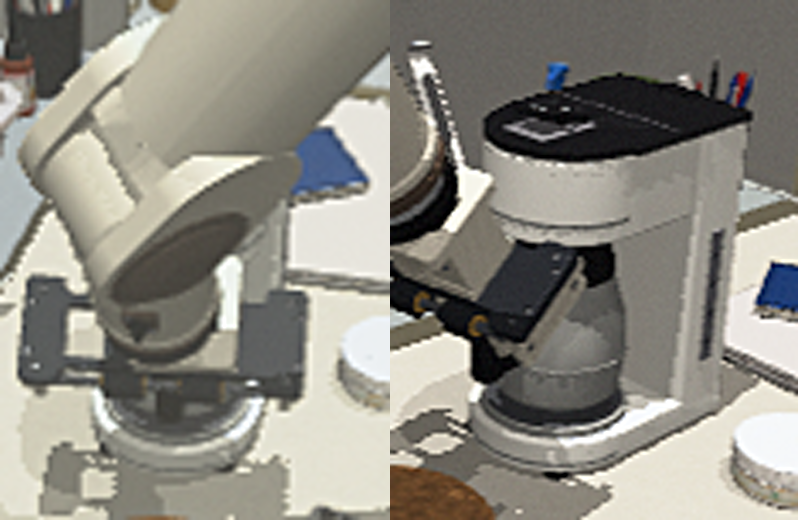

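Right panel: the pot hangs level in the gripper, with a gap under its base at about (555,410). The rocker at (550,125) now reads off. Pulling it out to the front.

send_rows(
  translation=[
    [0,0,0.003],
    [-0.0005,0.006,0],
    [-0.0007,0.012,0],
    [-0.001,0.016,0],
    [-0.001,0.016,0],
  ],
  twist=[
    [0,0,0],
    [0,0,0],
    [0,0,0],
    [0,0,0],
    [0,0,0],
  ],
  claw=[1,1,1,1,1],
)

```text
clock: 9.15
ee_pos: [0.5189, -0.11, 0.1267]
eef_rot: [0.616, 0.728, -0.195, 0.228]
wrist_force: [-0.5, 0.3, -3.9]
finger_gap: 0.0193
grip_force: 55.0
```

send_rows(
  translation=[
    [-0.001,0.016,0],
    [-0.001,0.016,0],
    [-0.001,0.018,0],
    [-0.004,0.02,0],
    [-0.006,0.02,0],
  ],
  twist=[
    [0,0,0],
    [0,0,0],
    [0,0,0],
    [0,0,0],
    [0,0,0],
  ],
  claw=[1,1,1,1,1],
)

```text
clock: 9.78
ee_pos: [0.5054, -0.0205, 0.1267]
eef_rot: [0.616, 0.728, -0.195, 0.228]
wrist_force: [-0.5, 0.7, -4.2]
finger_gap: 0.0194
grip_force: 55.0
```

send_rows(
  translation=[
    [-0.007,0.02,0],
    [-0.006,0.016,0],
    [-0.004,0.01,0],
    [-0.0015,0.005,0],
    [0,0,0],
  ],
  twist=[
    [0,0,0],
    [0,0,0],
    [0,0,0],
    [0,0,0],
    [0,0,0],
  ],
  claw=[1,1,1,1,1],
)

```text
clock: 10.4
ee_pos: [0.4872, 0.0289, 0.1268]
eef_rot: [0.616, 0.728, -0.196, 0.228]
wrist_force: [-0.0, 0.8, -4.2]
finger_gap: 0.0198
grip_force: 55.0
```

Run:
```python
from h import *
s=sensors.observe();print(s['ft_torque'],s['wrist_force'])
a,W,T=cam('side');b,V,T=cam('scene')
cv2.imwrite('pics/l2.png',np.hstack([cv2.resize(a[140:280,270:390],(386,450),interpolation=2),cv2.resize(b[160:310,260:400],(414,450),interpolation=2)])[...,::-1])
```

```text
[ 1.38625544  0.31874623 -0.00234299] [-0.01529741  0.83560615 -4.18783191]
```

View pics/l2.png

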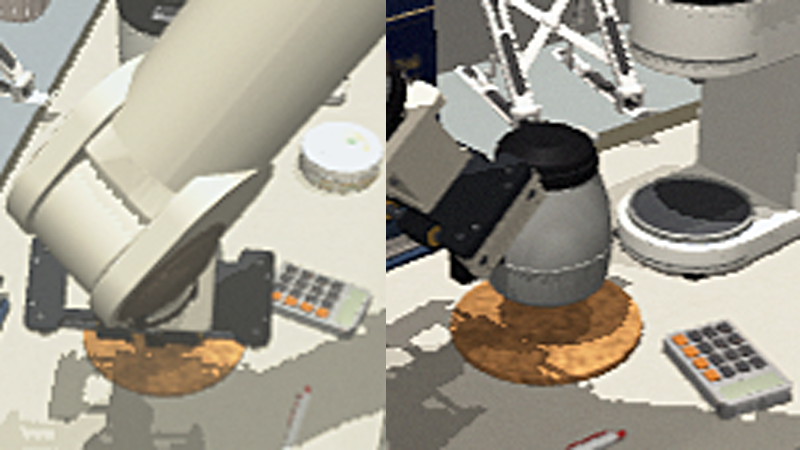

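The pot hangs upright over the middle of the mat, its base at about (550,295) in the right panel. Lowering.

send_rows(
  translation=[
    [0,0,-0.007],
    [0,0,-0.01],
    [0,0,-0.009],
    [0,0,-0.006],
    [0,0,-0.002],
  ],
  twist=[
    [0,0,0],
    [0,0,0],
    [0,0,0],
    [0,0,0],
    [0,0,0],
  ],
  claw=[1,1,1,1,1],
)

```text
clock: 11.12
ee_pos: [0.4869, 0.0288, 0.0921]
eef_rot: [0.616, 0.728, -0.196, 0.228]
wrist_force: [0.4, -1.1, -3.5]
finger_gap: 0.0201
grip_force: 55.0
```

send_rows(
  translation=[
    [0,0,-0.001],
    [0,0,-0.001],
    [0,0,-0.001],
    [0,0,-0.001],
    [0,0,0],
  ],
  twist=[
    [0,0,0],
    [0,0,0],
    [0,0,0],
    [0,0,0],
    [0,0,0],
  ],
  claw=[1,1,1,1,1],
)

```text
clock: 11.75
ee_pos: [0.4871, 0.0289, 0.0887]
eef_rot: [0.616, 0.728, -0.196, 0.228]
wrist_force: [0.1, 0.0, -3.2]
finger_gap: 0.0197
grip_force: 55.0
```

send_rows(
  translation=[
    [0,0,-0.0007],
    [0,0,-0.0005],
    [0,0,-0.0005],
    [0,0,0],
  ],
  twist=[
    [0,0,0],
    [0,0,0],
    [0,0,0],
    [0,0,0],
  ],
  claw=[1,1,1,1],
)

```text
clock: 12.25
ee_pos: [0.4872, 0.0292, 0.0879]
eef_rot: [0.616, 0.728, -0.196, 0.228]
wrist_force: [-3.9, 3.5, 6.5]
finger_gap: 0.0196
grip_force: 55.0
```

send_rows(
  translation=[
    [0,0,0.0006],
    [0,0,0],
    [0,0,0],
    [0,0,0],
    [0,0,0],
  ],
  twist=[
    [0,0,0],
    [0,0,0],
    [0,0,0],
    [0,0,0],
    [0,0,0],
  ],
  claw=[1,0.5,0.3,0,-0.3],
  force=10,
)

```text
clock: 12.88
ee_pos: [0.4871, 0.0288, 0.0876]
eef_rot: [0.616, 0.728, -0.196, 0.228]
wrist_force: [-0.4, -0.4, 0.7]
finger_gap: 0.0475
grip_force: 0.0
```

send_rows(
  translation=[
    [0,0,0],
    [-0.001,0.006,0.008],
    [-0.002,0.012,0.018],
    [-0.002,0.014,0.02],
    [-0.002,0.014,0.02],
  ],
  twist=[
    [0,0,0],
    [0,0,0],
    [0,0,0],
    [0,0,0],
    [0,0,0],
  ],
  claw=[-0.3,-0.3,-0.3,-0.3,-0.3],
)

```text
clock: 13.5
ee_pos: [0.48, 0.0758, 0.1547]
eef_rot: [0.616, 0.728, -0.195, 0.228]
wrist_force: [0.3, 0.8, 0.7]
finger_gap: 0.0597
grip_force: 0.0
```

send_rows(
  translation=[
    [-0.003,0.02,0.03],
    [-0.003,0.03,0.04],
    [-0.003,0.03,0.04],
    [0,0.03,0.03],
    [0,0,0],
  ],
  twist=[
    [0,0,0],
    [0,0,0],
    [0,0,0],
    [0,0,0],
    [0,0,0],
  ],
  claw=[-0.3,-0.3,-0.3,-0.3,-0.3],
)

```text
clock: 14.12
ee_pos: [0.4717, 0.189, 0.296]
eef_rot: [0.616, 0.729, -0.192, 0.228]
wrist_force: [-0.3, -0.8, -0.1]
finger_gap: 0.0596
grip_force: 0.0
```

Run:
```python
from h import *
a,W,T=cam('wrist');b,V,T=cam('scene')
cv2.imwrite('pics/l3.png',np.hstack([cv2.resize(a,(480,300)),cv2.resize(b[110:310,240:440],(300,300),interpolation=2)])[...,::-1])
for w in(W,V):
    p=w[(w[...,2]>.128)&(w[...,2]<.142)&(abs(w[...,0]-.5)<.06)&(abs(w[...,1]+.056)<.1)].astype(np.float32)
    print(len(p),np.percentile(p,[1,50,99],axis=0) if len(p) else '')
c,U,T=cam('side')
o=np.array([.535,-.247])
for n,w in(('side',U),('scene',V)):
    k=w[(w[...,2]>.264)&(w[...,2]<.285)&(w[...,1]<-.19)&(w[...,1]>-.26)&(w[...,0]<.56)&(w[...,0]>.51)]
    print(n,[(round(float(y),3),round(float(np.median(k[abs(k[:,1]-y)<.003,2])),4)) for y in np.arange(-.25,-.2,.007) if (abs(k[:,1]-y)<.003).any()])
```

```text
969 [[ 0.46764166 -0.07767586  0.12805507]
 [ 0.49732414 -0.04351577  0.13406175]
 [ 0.53202819 -0.00343902  0.13612083]]
391 [[ 0.46627303 -0.08458406  0.12821154]
 [ 0.49062884 -0.04601489  0.13418216]
 [ 0.52684517 -0.00157691  0.13764437]]
side []
scene [(-0.25, 0.2673), (-0.243, 0.2688), (-0.236, 0.2705), (-0.229, 0.2713), (-0.222, 0.2727), (-0.215, 0.2748), (-0.208, 0.2757), (-0.201, 0.2747)]
```

View pics/l3.png

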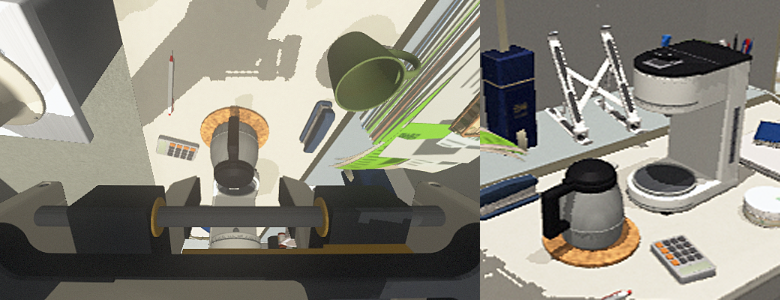

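The pot stands upright in the middle of the cork at (590,215), and the rocker's front end is up, its rear end at 0.268 m (off). Handing in.

```bash
python3 -c "
from h import *
print(workorder.hand_in())"
```

```text
the job is handed in; nothing more can be done
None
```

The coffee machine is switched off and the pot stands upright in the middle of the cork mat. I took the gripper clear and handed the job in at about 14 s; the hand-in returned no verdict.

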